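# Put the three torches away in their own trays

### The job

Put the three black torches away on the entry table: each goes into the birch tray made for its length, the short one in the short tray, the medium one in the medium tray and the long one in the long tray, lying flat on the tray's floor inside the rim, either way round. Set them down rather than dropping them, and leave the dish, the doorstop, the mirror and the cabinet alone.

Things in the scene. Friction and masses are not known exactly. Their poses are not given: they have to be found in the camera images.
- torch_short: The short black torch, loose, lying on the table, 100 mm long (the three differ only in length). Origin on its axis at mid length, 17 mm above its support; x along it to the lens. Hexagonal head (30 mm long, +x end) and tail cap (8 mm), 34 mm across flats, 39 across corners: it does not roll. Between them a round barrel, 30 mm thick, x = -42 to 14 mm: grip here. 0.1 to 0.3 kg.
- torch_medium: The medium black torch, loose, lying on the table, 140 mm long (the three differ only in length). Origin on its axis at mid length, 17 mm above its support; x along it to the lens. Hexagonal head (30 mm long, +x end) and tail cap (8 mm), 34 mm across flats, 39 across corners: it does not roll. Between them a round barrel, 30 mm thick, x = -62 to 34 mm: grip here. 0.1 to 0.3 kg.
- torch_long: The long black torch, loose, lying on the table, 180 mm long (the three differ only in length). Origin on its axis at mid length, 17 mm above its support; x along it to the lens. Hexagonal head (30 mm long, +x end) and tail cap (8 mm), 34 mm across flats, 39 across corners: it does not roll. Between them a round barrel, 30 mm thick, x = -82 to 54 mm: grip here. 0.1 to 0.3 kg.
- tray_short: The short birch tray, fixed to the table, shallow and open on top, for the 100 mm torch: inside 124 mm long (its x) by 64 mm wide (its y), walls 4 mm, outside 132 by 72 mm. Origin at the centre of its underside on the table; inner floor 5 mm above it, rim 11 mm above it. The three trays differ only in length.
- tray_medium: The medium birch tray, fixed to the table, shallow and open on top, for the 140 mm torch: inside 164 mm long (its x) by 64 mm wide (its y), walls 4 mm, outside 172 by 72 mm. Origin at the centre of its underside on the table; inner floor 5 mm above it, rim 11 mm above it. The three trays differ only in length.
- tray_long: The long birch tray, fixed to the table, shallow and open on top, for the 180 mm torch: inside 204 mm long (its x) by 64 mm wide (its y), walls 4 mm, outside 212 by 72 mm. Origin at the centre of its underside on the table; inner floor 5 mm above it, rim 11 mm above it. The three trays differ only in length.
- dish: Bystander: round blue ceramic dish, loose, 110 mm across, 30 mm high; origin at the centre of its underside. Leave it alone.
- doorstop: Bystander: grey silicone doorstop, a wedge 100 mm long (its x), 42 mm wide, 32 mm high at its +x end, loose; origin at the centre of its underside. Leave it alone.
- mirror: Bystander: round mirror in a steel frame, 160 mm across, 210 mm high, standing on a round foot 110 mm across; loose; origin at the centre of its underside. Leave it alone.
- cabinet: Bystander: pale birch cabinet with an open swing door, fixed, 200 mm high, 150 mm deep (its x, door at -x, away from the robot) and 180 mm wide, at the table's right (-y) side; origin at the centre of its underside. The door, about 180 mm wide, stands open on its front. Leave it alone.
There are look-alikes about, which are no part of the job. What is shaped like the torch_short but green, pink or red is not meant.

How it is judged:
By the outcome, as a careful person would: the job done as asked, in the order asked, and still so for the second after the job is handed in, with the robot touching nothing.
It also fails if it takes over 80 s, if anything falls off the work surface, if the arm or the gripper's body presses on something with over 40 N, if the wrist force passes 120 N, or if a joint passes its speed limit or range.

### The arm

A 6-joint arm with a two-finger parallel gripper is mounted at the origin on the work surface. World frame = base frame: x ahead of the robot, y to its left, z up, the work surface at z = 0. Lengths are in mm, angles in degrees, forces in N, time in s.
With the tool pointing down it reaches from about 300 to 850 mm from the base axis. Payload 4.2 kg.
Tool frame: the origin (TCP) lies midway between the tips of the shut fingers; the grasp point (between the pads) lies 19 mm behind it; z points along the fingers, y is the line along which they close (so a half turn about z gives the same grasp; the last joint's range is limited). The gripper opens to 91 mm and grips with 3 to 60 N. Pads are 32 mm wide; open, the fingers measure 118 mm over their backs; the gripper's body (76 mm by 178 mm) begins 60 mm behind the grasp point.
Start: joints at [71.047, 18.312, 89.639, -0, 72.044, -1.146], TCP at [175.849, 547.467, 213.976] pointing down, gripper open.
Joint ranges: [-177.97, 177.97], [-48.28, 115.42], [12.27, 149.76], [-77.06, 257.06], [2.81, 150.46], [-146.56, 146.56]. Speed limits (degrees/s): [147.25, 147.25, 180, 180, 180, 180].

### API

Orientations are given as [roll, pitch, yaw] about the fixed x, y, z axes, in that order (R = Rz(yaw) Ry(pitch) Rx(roll)).
In Python, from workcell import env gives the robot as it stands.
- The arm moves only by the shell command python3 -m jog 'ROWS' [FORCE]. ROWS is a JSON object of lists of equal length, an entry for each row: "jaw": the finger opening in mm, from 0 to 91.2; "slide": the shift along the tool's x, y, z in units of 30 mm (1.0 is 30 mm), a list of three; "spin": the turn about the tool's z in units of 8 degrees (1.0 is 8 degrees). In form: {"jaw": [jaw, ...], "slide": [[dx, dy, dz], ...], "spin": [spin, ...]}. A call has 1 to 10 rows; each row shifts and turns the commanded pose from where the row before left it, along the tool's axes as they then stand; what a row does not reach is not made up. A row lasts 1/10 s, in which the tool goes at most 50 mm and 8.59 degrees, less where a joint would pass 70% of its speed; a pose out of reach is approached as far as the arm can. A call is refused whole if a number of a shift passes 1 or a number of a turn 1, either way. A call with a gripper value outside its range is refused whole. The fingers move at their own pace and stop on an object; FORCE is the grip in N (left out, the last holds). Time passes only in rows, so rows that do not move let the fingers close. It gives the time, the measured TCP pose, the force, the opening and the grip force at its end, in the units of the state.
- env.state(): the state, without advancing time (a new reading comes with each control period).
- env.grab_frame(name): name is "side" or "top"; returns the picture (384x512x3 uint8, red, green, blue); there is no depth.
- env.camera_model(name): a dict with "fx", "fy", "cx", "cy" (pixels), "camera_from_world" (4x4, takes a point from world to camera coordinates). Camera axes: x right, y up, looking along -z (the intrinsics and any distortion apply to the point x, -y, -z); pixel columns grow to the right and rows downward; lengths in mm; the calibration is good to about 2 mm. A picture is of the moment at which its call begins. camera_model takes no time and is no camera call.
- env.job_done(): hands the job in; it is judged then, once.
The state is a dict: "time_s": time; "qpos": joint angles; "qvel": joint speeds; "effort": joint torques, N m; "ee_pos": TCP position; "ee_rot": TCP orientation; "force": force on the tool from outside, world axes, zero at the start; "torque": the same for the moment, N m; "gripper_width": finger opening in mm; "gripper_force": force on a finger pad.
Only numpy, scipy, OpenCV 4.12 (cv2) and the standard library are available. Lean on these libraries where they do the work, as an engineer would, in place of code of your own. Each camera call takes 0.05 s, during which the arm holds its last target. There are 200 camera calls.

## Working session

There is one attempt and no reset: what is moved stays moved. The work goes in short steps, Python scripts to look and compute and a shell command to move; the robot and the scene stay as the last step left them, time stands still between calls to the robot, and variables do not carry over. Pictures are saved under pics/ and viewed, at most 14 in all, crops included, and the job is handed in when it is done.

```bash
ls; mkdir -p pics; python3 - <<'E'
from workcell import env
import cv2,json
for n in("top","side"):
    cv2.imwrite(f"pics/{n}0.png",env.grab_frame(n)[:,:,::-1])
    print(n,env.camera_model(n))
print(env.state())
E
```

```text
pics
top {'fx': 462.2952046963813, 'fy': 462.2952046963813, 'cx': 246.43398635799247, 'cy': 186.90862736496626, 'camera_from_world': array([[ 1.35933419e-04, -9.99996918e-01, -2.47901513e-03,
         1.11273013e+01],
       [ 9.94828107e-01, -1.16570361e-04,  1.01572752e-01,
        -5.00392174e+02],
       [-1.01572727e-01, -2.48000106e-03,  9.94825025e-01,
        -1.68563610e+03],
       [ 0.00000000e+00,  0.00000000e+00,  0.00000000e+00,
         1.00000000e+00]])}
side {'fx': 377.607230045104, 'fy': 377.607230045104, 'cx': 258.0539129580077, 'cy': 184.59465263603192, 'camera_from_world': array([[ 7.10065347e-01, -7.03937700e-01,  1.67008412e-02,
        -3.54973102e+02],
       [ 4.97460746e-01,  5.18294829e-01,  6.95631567e-01,
        -2.71968930e+02],
       [-4.98337245e-01, -4.85635857e-01,  7.18204571e-01,
        -9.70835632e+02],
       [ 0.00000000e+00,  0.00000000e+00,  0.00000000e+00,
         1.00000000e+00]])}
{'time_s': 0.1, 'qpos': array([ 7.10478003e+01,  1.83476040e+01,  8.96966274e+01, -7.71585358e-04,
        7.20430227e+01, -1.14665844e+00]), 'qvel': array([ 0.06009205, -0.12035036, -0.13661407, -0.00292967, -0.02618013,
       -0.03110417]), 'effort': array([ 8.20722453e-04, -4.13327265e+01, -2.32511795e+01,  7.29794567e-02,
        4.21685237e-02, -7.08808193e-05]), 'ee_pos': array([175.70066535, 547.05349496, 213.22698984]), 'ee_rot': array([-1.79912749e+02, -1.01260411e-03,  1.62194696e+02]), 'force': array([ 0.9660371 ,  0.26255433, -0.40738087]), 'torque': array([ 0.03403654, -0.0299203 , -0.00375513]), 'gripper_force': 0.0, 'gripper_width': 91.50972903564255}
```

View pics/top0.png

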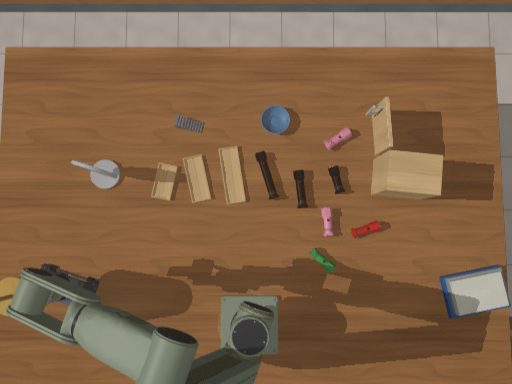

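View pics/side0.png

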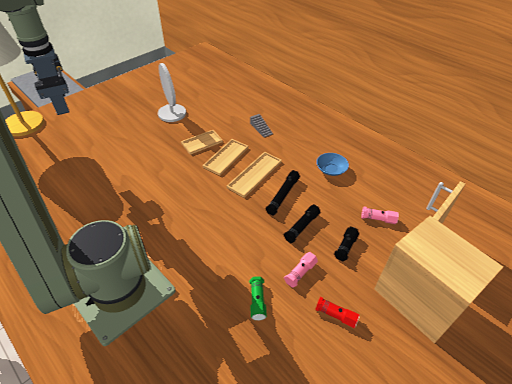

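Top view: trays at about (165,182), (198,178) and (232,175), and black torches at (267,175) long, (301,188) medium and (337,180) short. The cabinet starts at column 372. The side view shows all of them unobstructed.

```bash
cat > vis.py <<'E'
import cv2, numpy as np
from workcell import env
C={n:env.camera_model(n) for n in("top","side")}
def proj(n,P):
    c=C[n];p=c["camera_from_world"]@np.r_[P,1]
    return np.array([c["cx"]+c["fx"]*p[0]/-p[2],c["cy"]-c["fy"]*p[1]/-p[2]])
def ray(n,uv):
    c=C[n];T=c["camera_from_world"];R=T[:3,:3]
    d=R.T@np.array([(uv[0]-c["cx"])/c["fx"],-(uv[1]-c["cy"])/c["fy"],-1.])
    return -R.T@T[:3,3],d
def plane(n,uv,z):
    o,d=ray(n,uv);return o+d*(z-o[2])/d[2]
def tri(a,b):
    A=[];B=[]
    for n,uv in(("top",a),("side",b)):
        o,d=ray(n,uv);d/=np.linalg.norm(d);M=np.eye(3)-np.outer(d,d);A.append(M);B.append(M@o)
    x=np.linalg.lstsq(np.vstack(A),np.hstack(B),rcond=None)[0]
    return x, [np.linalg.norm(A[i]@x-B[i]) for i in(0,1)]
def blobs(img,kind,roi,amin=60):
    h=cv2.cvtColor(img,cv2.COLOR_RGB2HSV)
    if kind=="dark": m=(h[...,2]<45)
    else: m=(h[...,0]>12)&(h[...,0]<28)&(h[...,2]>175)
    m=m.astype(np.uint8); k=np.zeros_like(m);x0,y0,x1,y1=roi;k[y0:y1,x0:x1]=1;m*=k
    m=cv2.morphologyEx(m,cv2.MORPH_CLOSE,np.ones((5,5) if kind!="dark" else (3,3)))
    out=[]
    for c in cv2.findContours(m,cv2.RETR_EXTERNAL,cv2.CHAIN_APPROX_NONE)[0]:
        if cv2.contourArea(c)<amin: continue
        M=cv2.moments(c);cen=np.array([M["m10"],M["m01"]])/M["m00"]
        out.append((cen,c,cv2.minAreaRect(c)))
    return sorted(out,key=lambda o:o[0][0]),m
ROI={"top":{"dark":(245,140,350,215),"birch":(145,140,248,210)},
     "side":{"dark":(262,165,362,265),"birch":(175,125,290,200)}}
E
python3 - <<'E'
from vis import *
vis=[]
for n in("top","side"):
    img=env.grab_frame(n)
    for k in("dark","birch"):
        b,m=blobs(img,k,ROI[n][k])
        for cen,c,r in b: print(n,k,cen.round(1),cv2.contourArea(c),[np.round(x,1) for x in r])
        cv2.drawContours(img,[o[1] for o in b],-1,(255,0,0) if k=="dark" else (0,0,255),1)
    x0,y0,x1,y1=(140,90,400,270) if n=="top" else (160,110,420,290)
    vis.append(cv2.resize(img[y0:y1,x0:x1],None,fx=3,fy=3,interpolation=cv2.INTER_NEAREST))
cv2.imwrite("pics/c1.png",vis[0][:,:,::-1]);cv2.imwrite("pics/c2.png",vis[1][:,:,::-1])
E
```

```text
top birch [163.8 189.8] 190.5 [array([163.3, 189.8]), array([14.7, 16.7]), np.float64(11.3)]
top birch [197.9 178.7] 600.5 [array([196.4, 178.6]), array([43.1, 18.3]), np.float64(77.5)]
top birch [232.7 175.2] 778.5 [array([231.5, 174.9]), array([54.1, 18.2]), np.float64(81.4)]
side dark [282.4 192.4] 402.0 [array([282.6, 192.6]), array([11.1, 50.2]), np.float64(34.4)]
side dark [301.8 223.3] 415.5 [array([302. , 223.5]), array([12.1, 44.8]), np.float64(42.8)]
side dark [346.5 243.3] 354.5 [array([346.4, 243.2]), array([13.4, 34.9]), np.float64(26.6)]
side birch [230.9 162.9] 7747.0 [array([232., 162.]), array([ 74., 114.]), np.float64(90.0)]
```

View pics/c1.png

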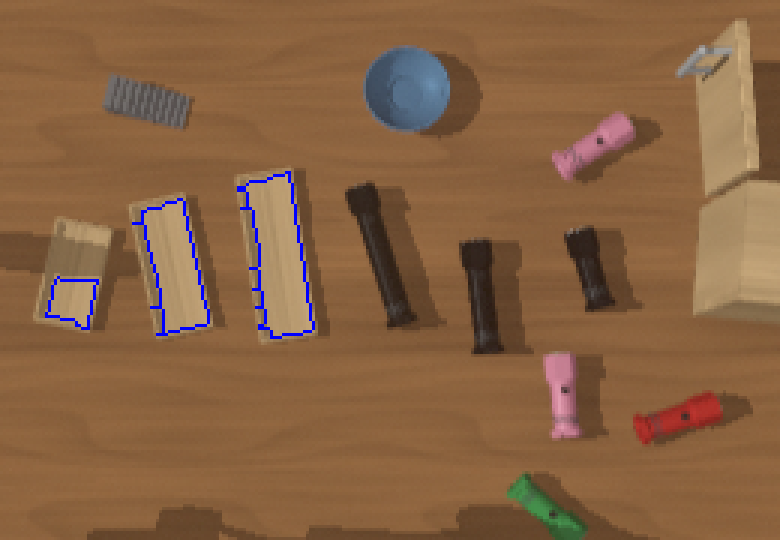

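View pics/c2.png

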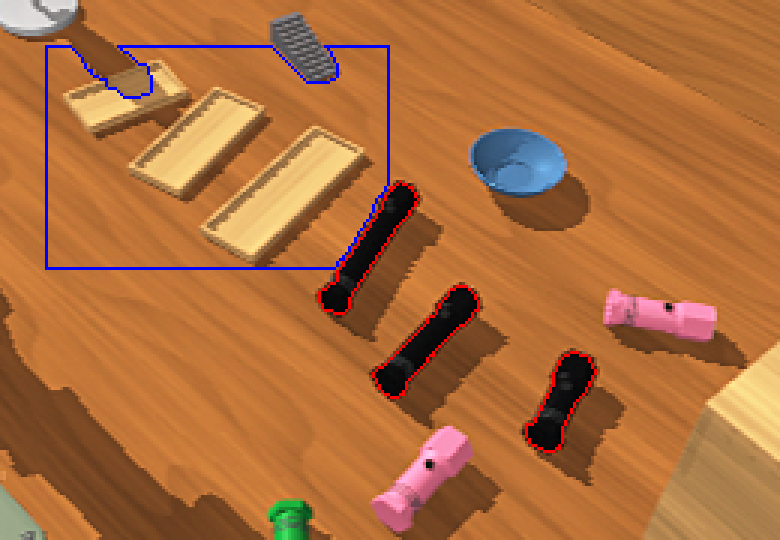

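Top: both long trays are segmented, but the shadow on the short tray and the table's brightness break the masks. Side: torches are clean, the birch threshold is not. I'll switch to colour ratios, which shadows don't affect.

```bash
python3 - <<'E'
from vis import *
t=env.grab_frame("top");s=env.grab_frame("side")
for n,i,L in(("top",t,[(165,172),(165,188),(155,197),(198,180),(186,165),(215,180),(250,160),(267,175),(301,188),(337,175),(337,185),(281,176),(145,171),(305,200)]),
 ("side",s,[(201,137),(195,145),(225,157),(255,175),(240,200),(300,195),(215,150),(282,192)])):
    for u,v in L: print(n,u,v,i[v,u])
E
```

```text
top 165 172 [133 108  76]
top 165 188 [187 156 114]
top 155 197 [153 121  84]
top 198 180 [180 150 110]
top 186 165 [134 109  78]
top 215 180 [142 100  64]
top 250 160 [139  99  63]
top 267 175 [52 37 30]
top 301 188 [48 36 27]
top 337 175 [47 33 22]
top 337 185 [56 44 40]
top 281 176 [148 102  65]
top 145 171 [108  77  49]
top 305 200 [55 42 34]
side 201 137 [163 119  72]
side 195 145 [245 206 127]
side 225 157 [236 190 118]
side 255 175 [246 207 127]
side 240 200 [189 115  54]
side 300 195 [163  98  46]
side 215 150 [113  66  34]
side 282 192 [14 14 14]
```

```bash
cat >> vis.py <<'E'
def blobs(img,kind,roi,side,amin=100):
    f=cv2.GaussianBlur(img,(3,3),0).astype(float); r,g=f[...,0],f[...,1]
    m=(r<(50 if side else 80)) if kind=="dark" else (g/r>(.70 if side else .755))&(r>70)&(g-f[...,2]>15)
    k=np.zeros(m.shape,np.uint8);x0,y0,x1,y1=roi;k[y0:y1,x0:x1]=1;m=m.astype(np.uint8)*k
    m=cv2.morphologyEx(m,cv2.MORPH_CLOSE,np.ones((3,3)))
    out=[]
    for c in cv2.findContours(m,cv2.RETR_EXTERNAL,cv2.CHAIN_APPROX_NONE)[0]:
        if cv2.contourArea(c)<amin: continue
        M=cv2.moments(c);out.append((np.array([M["m10"],M["m01"]])/M["m00"],c,cv2.minAreaRect(c)))
    return sorted(out,key=lambda o:o[0][0]),m
def ends(c,cen):
    # mean of the extreme contour points along the long axis
    p=c[:,0].astype(float);d=np.linalg.svd(p-p.mean(0),full_matrices=False)[2][0]
    if d[1]>0:d=-d
    t=(p-cen)@d
    nrm=np.array([-d[1],d[0]])
    return [cen+d*t.min(),cen+d*t.max()]
E
python3 - <<'E'
from vis import *
B={};vis=[]
for n in("top","side"):
    img=env.grab_frame(n)
    for k in("dark","birch"):
        b,m=blobs(img,k,ROI[n][k],n=="side");B[n,k]=b
        for cen,c,r in b: print(n,k,cen.round(1),cv2.contourArea(c),[np.round(x,1) for x in r])
        cv2.drawContours(img,[o[1] for o in b],-1,(255,0,0) if k=="dark" else (0,0,255),1)
    x0,y0,x1,y1=(140,140,360,220) if n=="top" else (175,120,395,270)
    vis.append(cv2.resize(img[y0:y1,x0:x1],None,fx=2.5,fy=2.5,interpolation=cv2.INTER_NEAREST))
cv2.imwrite("pics/c3.png",np.vstack(vis)[:,:,::-1])
for k in("dark","birch"):
    for a,b in zip(B["top",k],B["side",k]):
        x,e=tri(a[0],b[0]);print(k,"centroid",x.round(1),np.round(e,1))
        E=[tri(p,q) for p,q in zip(ends(a[1],a[0]),ends(b[1],b[0]))]
        v=E[1][0]-E[0][0];print("  ends",[q[0].round(1) for q in E],"len",np.linalg.norm(v).round(1),"yaw",np.degrees(np.arctan2(v[1],v[0])).round(1))
E
```

```text
top dark [266.7 174.5] 348.5 [array([266.9, 175.2]), array([48.4,  9.8]), np.float64(72.4)]
top dark [300.4 188.3] 281.5 [array([300.3, 188.7]), array([37.5, 10. ]), np.float64(84.1)]
top dark [336.4 178.9] 206.0 [array([336.8, 179.4]), array([26.6, 10.1]), np.float64(71.6)]
top birch [163.9 181.1] 677.0 [array([163.9, 181. ]), array([20.4, 36.3]), np.float64(12.5)]
top birch [196.4 178.3] 877.5 [array([196.4, 178.3]), array([46.6, 20.3]), np.float64(77.7)]
top birch [231.6 174.8] 1074.5 [array([231.5, 174.8]), array([57.1, 20.2]), np.float64(81.3)]
side dark [282.5 192.6] 386.0 [array([282.9, 192.4]), array([10.5, 49.6]), np.float64(34.1)]
side dark [301.8 223.5] 401.5 [array([302. , 223.5]), array([11.4, 44.6]), np.float64(43.7)]
side dark [346.6 243.5] 343.0 [array([346.5, 243.5]), array([13. , 34.4]), np.float64(26.6)]
side birch [201.1 141.4] 483.5 [array([201.3, 141.2]), array([15.4, 38.4]), np.float64(69.0)]
side birch [224.9 156.5] 703.5 [array([224.8, 155.8]), array([19.1, 45.3]), np.float64(45.0)]
side birch [253.2 173.9] 981.0 [array([253.7, 173.2]), array([20.4, 57.6]), np.float64(46.1)]
dark centroid [547.8 -63.9  10.5] [1.2 1.2]
  ends [array([458.6, -91.2,   6.5]), array([632.4, -40.3,  30.5])] len 182.6 yaw 16.3
dark centroid [ 495.9 -189.2   12. ] [1.1 1.1]
  ends [array([ 423.7, -196.7,    8. ]), array([ 565.3, -183.2,   25.1])] len 143.2 yaw 5.4
dark centroid [ 531.5 -324.3   12.9] [0.3 0.3]
  ends [array([ 481.7, -339. ,    3.1]), array([ 576.6, -310.4,   30.4])] len 102.9 yaw 16.7
birch centroid [524.2 320.9   4.7] [0.2 0.2]
  ends [array([454.3, 335.8,  13.4]), array([596.4, 304.4,  -3.1])] len 146.4 yaw -12.5
birch centroid [534.4 199.7   2.8] [1. 1.]
  ends [array([444.2, 183. ,   6.3]), array([627.1, 213. ,   7.3])] len 185.4 yaw 9.3
birch centroid [547.3  68.4   0.7] [1.8 1.8]
  ends [array([438. ,  53.8,   4.5]), array([660.1,  78.6,   9.9])] len 223.5 yaw 6.4
```

View pics/c3.png

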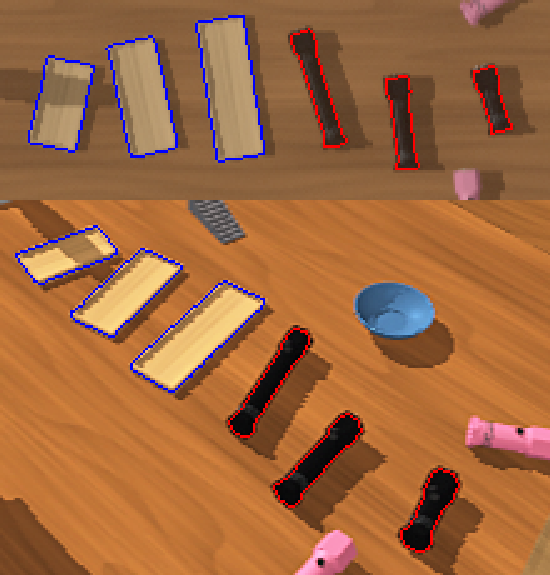

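```bash
cat >> vis.py <<'E'
def measure(n,k,z,img=None,roi=None):
    img=env.grab_frame(n) if img is None else img
    R=[]
    for cen,c,r in blobs(img,k,roi or ROI[n][k],n=="side")[0]:
        W=np.float32([plane(n,p,z)[:2] for p in c[:,0].astype(float)])
        M=cv2.moments(W.reshape(-1,1,2)); ctr=np.array([M["m10"],M["m01"]])/M["m00"]
        b=cv2.boxPoints(cv2.minAreaRect(W)); e=[b[1]-b[0],b[2]-b[1]]; L=[np.linalg.norm(x) for x in e]
        d=e[int(np.argmax(L))]; d=d if d[0]>0 else -d
        R.append((ctr,b.mean(0),np.degrees(np.arctan2(d[1],d[0])),max(L),min(L)))
    return R
E
python3 - <<'E'
from vis import *
for k,z in(("dark",17),("birch",8)):
    for n in("top","side"):
        for r in measure(n,k,z): print(k,n,*[np.round(x,1) for x in r])
E
```

```text
dark top [548.9 -64.3] [545.8 -65.1] 17.3 181.8 36.9
dark top [ 496.7 -189.4] [ 494.8 -188.9] 5.1 139.8 37.5
dark top [ 531.5 -323.7] [ 529.6 -325.3] 17.2 99.2 38.0
dark side [548.7 -64.8] [547.2 -65.5] 17.5 206.0 33.7
dark side [ 495.8 -190.1] [ 495.5 -190.1] 6.1 159.8 34.4
dark side [ 531.  -324.5] [ 530.2 -324.9] 15.1 122.3 34.9
birch top [524.5 320.1] [524.6 320. ] -11.8 135.9 76.7
birch top [535.4 198.6] [535.2 198.8] 12.7 176.5 76.6
birch top [548.3  67.1] [548.2  67.1] 8.9 216.4 75.5
birch side [523.8 317.9] [523.9 317.8] -12.0 136.3 82.5
birch side [534.3 197.3] [534.  198.4] 13.4 179.4 77.7
birch side [547.2  65.7] [547.5  65.5] 9.0 219.1 77.8
```

Both views agree within about 3 mm, and sizes and heights fit, apart from a calibration-sized bias of about -5 mm in triangulated height. Poses:

| Item | x | y | Yaw |
|---|---|---|---|
| torch_short | 530 | -325 | 16.5 |
| torch_medium | 495 | -189.5 | 5.6 |
| torch_long | 546 | -65 | 17.4 |
| tray_short | 524 | 319 | -12 |
| tray_medium | 535 | 198.5 | 13 |
| tray_long | 548 | 66.5 | 9 |

The short torch's head is at its far end, so I grip it 10 mm tailward.

```bash
cat > d.py <<'E'
# how far to (x,y,z,yaw) in tool axes, units of the moves
import sys,numpy as np
from scipy.spatial.transform import Rotation as R
from workcell import env
s=env.state();x,y,z,w=map(float,sys.argv[1:5])
T=R.from_euler("xyz",s["ee_rot"],degrees=True)
print("t",s["time_s"],"at",s["ee_pos"].round(1),s["ee_rot"].round(1),"q6",s["qpos"][5].round(1),"F",s["force"].round(1),"w",round(s["gripper_width"],1),"gf",round(s["gripper_force"],1))
print("slide units",(T.inv().apply(np.array([x,y,z])-s["ee_pos"])/30).round(2),"spin units",round(-((w-s["ee_rot"][2]+180)%360-180)/8,2))
print("after spin, slide", (R.from_euler("xyz",[180,0,w],degrees=True).inv().apply(np.array([x,y,z])-s["ee_pos"])/30).round(2))
E
python3 d.py 520 -328 200 16.5
python3 -m jog '{"jaw":[80,80],"slide":[[0,0,0],[0,0,0]],"spin":[1,1]}'; python3 d.py 520 -328 200 16.5
```

```text
t 0.6 at [175.8 547.4 214. ] [180.   -0.  162.2] q6 -1.1 F [-0.7 -0.7 -0. ] w 91.1 gf 0.0
slide units [-19.85 -24.28   0.46] spin units 18.21
after spin, slide [ 2.71 31.24  0.47]
time_s: 0.8
ee_pos: [175.9, 547.4, 214.0]
ee_rot: [180.0, 0.0, 145.9]
force: [-0.2, 0.3, -0.9]
gripper_width: 80.7
gripper_force: 0.0
t 0.8 at [175.9 547.4 214. ] [180.    0.  145.9] q6 15.2 F [-0.2  0.3 -0.9] w 80.7 gf 0.0
slide units [-25.87 -17.72   0.46] spin units 16.17
after spin, slide [ 2.71 31.24  0.47]
```

```bash
python3 -m jog '{"jaw":[80,80,80,80,80,80,80,80,80,80],"slide":[[-1,-0.68,0],[-1,-0.68,0],[-1,-0.68,0],[-1,-0.68,0],[-1,-0.68,0],[-1,-0.68,0],[-1,-0.68,0],[-1,-0.68,0],[-1,-0.68,0],[-1,-0.68,0]],"spin":[0,0,0,0,0,0,0,0,0,0]}'
python3 -m jog '{"jaw":[80,80,80,80,80,80,80,80,80,80],"slide":[[-1,-0.68,0],[-1,-0.68,0],[-1,-0.68,0],[-1,-0.68,0],[-1,-0.68,0],[-1,-0.68,0],[-1,-0.68,0],[-1,-0.68,0],[-1,-0.68,0],[-1,-0.68,0]],"spin":[0,0,0,0,0,0,0,0,0,0]}'
python3 d.py 520 -328 200 16.5
```

```text
time_s: 1.8
ee_pos: [311.9, 209.7, 214.2]
ee_rot: [179.9, 0.0, 146.2]
force: [0.7, -0.0, 0.3]
gripper_width: 80.1
gripper_force: 0.0
time_s: 2.8
ee_pos: [447.8, -127.0, 214.1]
ee_rot: [180.0, 0.0, 146.2]
force: [-0.1, 0.2, -0.5]
gripper_width: 80.1
gripper_force: 0.0
t 2.8 at [ 447.8 -127.   214.1] [180.    0.  146.2] q6 -73.4 F [-0.1  0.2 -0.5] w 80.1 gf 0.0
slide units [-5.73 -4.23  0.47] spin units 16.21
after spin, slide [0.4  7.11 0.47]
```

```bash
python3 -m jog '{"jaw":[80,80,80,80,80,80,80,80,80,80],"slide":[[0,0,0],[0,0,0],[0,0,0],[0,0,0],[0,0,0],[0,0,0],[0,0,0],[0,0,0],[0,0,0],[0,0,0]],"spin":[1,1,1,1,1,1,1,1,1,1]}'
python3 -m jog '{"jaw":[80,80,80,80,80,80,80],"slide":[[0,0,0],[0,0,0],[0,0,0],[0,0,0],[0,0,0],[0,0,0],[0,0,0]],"spin":[1,1,1,1,1,1,0.2]}'
python3 -m jog '{"jaw":[80,80,80,80,80,80,80,80],"slide":[[0.05,0.9,0],[0.05,0.9,0],[0.05,0.9,0],[0.05,0.9,0],[0.05,0.9,0],[0.05,0.9,0],[0.05,0.9,0],[0.05,0.81,0]],"spin":[0,0,0,0,0,0,0,0]}'
python3 d.py 520 -328 9 16.5
python3 - <<'E'
from vis import *
cv2.imwrite("pics/a1.png",np.hstack([cv2.resize(env.grab_frame("side")[100:340,180:500],None,fx=2,fy=2)])[:,:,::-1])
E
```

```text
time_s: 3.8
ee_pos: [447.4, -125.4, 214.1]
ee_rot: [180.0, -0.0, 65.9]
force: [-0.9, -0.1, -0.6]
gripper_width: 80.0
gripper_force: 0.0
time_s: 4.5
ee_pos: [447.4, -125.4, 214.0]
ee_rot: [180.0, -0.0, 16.5]
force: [0.5, 0.1, -0.4]
gripper_width: 80.0
gripper_force: 0.0
time_s: 5.3
ee_pos: [520.1, -327.6, 213.8]
ee_rot: [-180.0, -0.0, 16.7]
force: [-0.4, 0.1, -0.0]
gripper_width: 80.0
gripper_force: 0.0
t 5.3 at [ 520.1 -327.6  213.8] [-180.    -0.    16.7] q6 40.0 F [-0.4  0.1 -0. ] w 80.0 gf 0.0
slide units [-0.01  0.01  6.83] spin units 0.03
after spin, slide [-0.01  0.01  6.83]
```

View pics/a1.png

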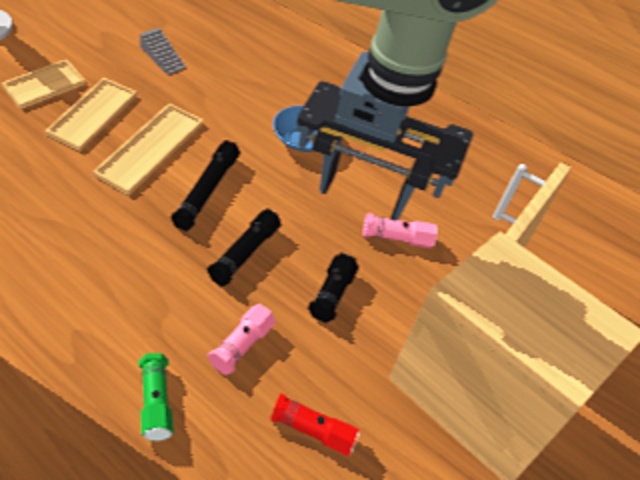

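The open gripper is above the short torch (around (333,287) in the crop), with its body clear of the cabinet. Descending.

```bash
python3 -m jog '{"jaw":[70,70,70,70,70,70],"slide":[[0,0,1],[0,0,1],[0,0,1],[0,0,1],[0,0,1],[0,0,0.5]],"spin":[0,0,0,0,0,0]}'
python3 d.py 520 -328 9 16.5
python3 - <<'E'
from vis import *
cv2.imwrite("pics/a2.png",np.hstack([cv2.resize(env.grab_frame("side")[200:290,290:410],None,fx=3,fy=3),cv2.resize(env.grab_frame("top")[140:230,290:410],None,fx=3,fy=3)])[:,:,::-1])
E
```

```text
time_s: 5.95
ee_pos: [518.3, -325.1, 46.1]
ee_rot: [-179.8, 0.2, 16.7]
force: [1.2, 0.1, 0.8]
gripper_width: 70.4
gripper_force: 0.0
t 5.95 at [ 518.3 -325.1   46.1] [-179.8    0.2   16.7] q6 40.1 F [1.2 0.1 0.8] w 70.4 gf 0.0
slide units [0.03 0.11 1.24] spin units 0.03
after spin, slide [0.03 0.11 1.24]
```

View pics/a2.png

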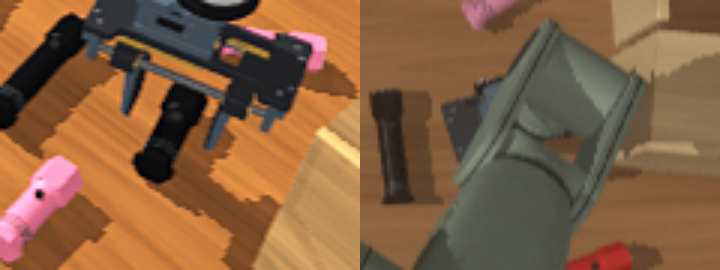

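The fingers straddle the short torch's barrel in the side view. Lower, close, lift a little.

```bash
python3 -m jog '{"jaw":[70,70,70],"slide":[[0.03,0.1,0.5],[0,0,0.5],[0,0,0.24]],"spin":[0,0,0]}'
python3 -m jog '{"jaw":[25,25,25,25,25,25],"slide":[[0,0,0],[0,0,0],[0,0,0],[0,0,0],[0,0,0],[0,0,0]],"spin":[0,0,0,0,0,0]}' 25
python3 d.py 520 -328 9 16.5
```

```text
time_s: 6.35
ee_pos: [521.6, -329.1, 11.1]
ee_rot: [-180.0, -0.0, 16.6]
force: [-0.8, 0.2, -0.2]
gripper_width: 70.0
gripper_force: 0.0
time_s: 6.95
ee_pos: [521.4, -328.7, 12.1]
ee_rot: [-180.0, -0.0, 16.6]
force: [-0.6, 1.5, 3.0]
gripper_width: 29.5
gripper_force: 25.0
t 6.95 at [ 521.4 -328.7   12.1] [-180.    -0.    16.6] q6 40.1 F [-0.6  1.5  3. ] w 29.5 gf 25.0
slide units [-0.04 -0.04  0.1 ] spin units 0.01
after spin, slide [-0.04 -0.04  0.1 ]
```

Gripped at 29.5 mm. Lift to z≈110 and check.

```bash
python3 -m jog '{"jaw":[25,25,25,25,25,25],"slide":[[0,0,-0.3],[0,0,-0.6],[0,0,-0.6],[0,0,-0.6],[0,0,-0.6],[0,0,-0.6]],"spin":[0,0,0,0,0,0]}' 30
python3 -m jog '{"jaw":[25,25,25,25,25,25,25,25,25,25],"slide":[[0,-1,0],[0,-1,0],[0,-1,0],[0,-1,0],[0,-1,0],[0,-1,0],[0,-1,0],[0,-1,0],[0,-1,0],[0,-1,0]],"spin":[0,0,0,0,0,0,0,0,0,0]}'
python3 d.py 514.5 321 120 -12
python3 - <<'E'
from vis import *
cv2.imwrite("pics/a3.png",cv2.resize(env.grab_frame("side")[60:300,140:460],None,fx=1.8,fy=1.8)[:,:,::-1])
E
```

```text
time_s: 7.55
ee_pos: [521.5, -329.1, 111.9]
ee_rot: [180.0, -0.0, 16.6]
force: [-0.3, 0.4, -1.9]
gripper_width: 29.4
gripper_force: 30.0
time_s: 8.55
ee_pos: [435.6, -40.5, 111.3]
ee_rot: [180.0, -0.1, 16.6]
force: [0.7, 0.5, -1.1]
gripper_width: 29.4
gripper_force: 30.0
t 8.55 at [435.6 -40.5 111.3] [ 1.80e+02 -1.00e-01  1.66e+01] q6 66.6 F [ 0.7  0.5 -1.1] w 29.4 gf 30.0
slide units [  5.96 -10.8   -0.29] spin units 3.57
after spin, slide [  0.07 -12.33  -0.29]
```

View pics/a3.png

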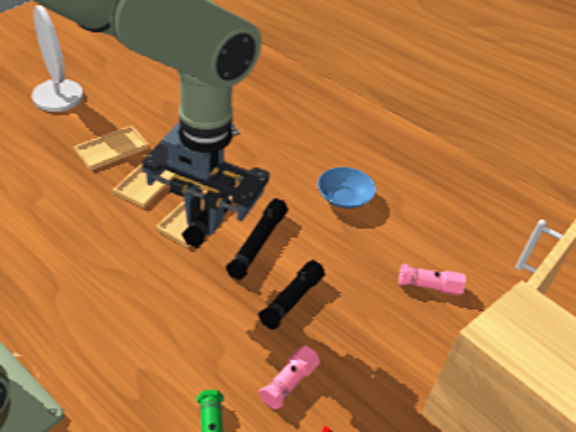

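The short torch is held level at about (195,235) in the crop. Moving on to the short tray.

```bash
python3 -m jog '{"jaw":[25,25,25,25,25,25,25,25,25,25],"slide":[[0,0,0],[0,0,0],[0,0,0],[0,0,0],[0.03,-1,0],[0,-1,0],[0,-1,0],[0,-1,0],[0,-1,0],[0,-1,0]],"spin":[1,1,1,0.57,0,0,0,0,0,0]}'
python3 -m jog '{"jaw":[25,25,25,25,25,25,25,25],"slide":[[0.04,-1,0],[0,-1,0],[0,-1,0],[0,-1,0],[0,-1,0],[0,-1,0],[0,-0.3,0],[0,0,0]],"spin":[0,0,0,0,0,0,0,0]}'
python3 d.py 515.5 321 17 -12
```

```text
time_s: 9.6
ee_pos: [474.5, 135.5, 111.2]
ee_rot: [-180.0, -0.1, -12.0]
force: [1.0, -0.1, -0.8]
gripper_width: 29.4
gripper_force: 30.0
time_s: 10.4
ee_pos: [514.6, 319.8, 110.7]
ee_rot: [180.0, -0.0, -11.9]
force: [0.2, -0.4, -1.4]
gripper_width: 29.5
gripper_force: 30.0
t 10.4 at [514.6 319.8 110.7] [180.   -0.  -11.9] q6 132.7 F [ 0.2 -0.4 -1.4] w 29.5 gf 30.0
slide units [ 0.02 -0.05  3.12] spin units 0.02
after spin, slide [ 0.02 -0.05  3.12]
```

```bash
python3 -m jog '{"jaw":[25,25,25,25,25],"slide":[[0.02,-0.05,0.8],[0,0,0.8],[0,0,0.7],[0,0,0.3],[0,0,0]],"spin":[0,0,0,0,0]}'
python3 -m jog '{"jaw":[25,25,25,25,25],"slide":[[0,0,0.1],[0,0,0.1],[0,0,0.1],[0,0,0.05],[0,0,0]],"spin":[0,0,0,0,0]}'
python3 d.py 515.5 321 17 -12
python3 - <<'E'
from vis import *
cv2.imwrite("pics/a4.png",np.hstack([cv2.resize(env.grab_frame("side")[100:190,150:270],None,fx=3,fy=3),cv2.resize(env.grab_frame("top")[140:230,110:230],None,fx=3,fy=3)])[:,:,::-1])
E
```

```text
time_s: 10.9
ee_pos: [514.4, 318.8, 31.8]
ee_rot: [179.9, 0.1, -12.0]
force: [-0.0, -0.1, -1.5]
gripper_width: 29.7
gripper_force: 30.0
time_s: 11.4
ee_pos: [515.2, 320.4, 22.2]
ee_rot: [180.0, 0.0, -12.0]
force: [0.6, -0.1, -1.8]
gripper_width: 29.2
gripper_force: 30.0
t 11.4 at [515.2 320.4  22.2] [180.   0. -12.] q6 132.8 F [ 0.6 -0.1 -1.8] w 29.2 gf 30.0
slide units [ 0.   -0.02  0.17] spin units 0.0
after spin, slide [ 0.   -0.02  0.17]
```

View pics/a4.png

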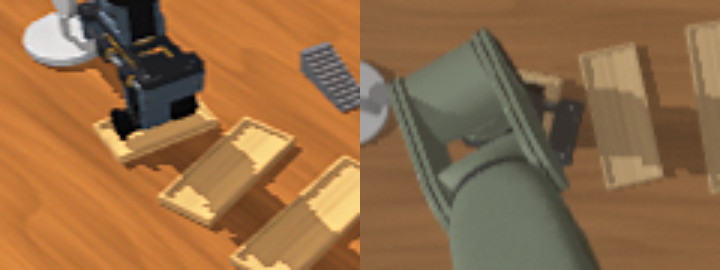

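The torch is over the short tray, within its ends, and the mirror is clear of the gripper. Set it down slowly.

```bash
python3 -m jog '{"jaw":[25,25,25,25],"slide":[[0,0,0.06],[0,0,0.06],[0,0,0.04],[0,0,0]],"spin":[0,0,0,0]}'
python3 d.py 515.5 321 17 -12
```

```text
time_s: 11.9
ee_pos: [515.3, 320.4, 17.3]
ee_rot: [180.0, 0.0, -12.0]
force: [-0.2, 0.5, -1.7]
gripper_width: 29.0
gripper_force: 30.0
t 11.9 at [515.3 320.4  17.3] [180.   0. -12.] q6 132.7 F [-0.2  0.5 -1.7] w 29.0 gf 30.0
slide units [ 0.   -0.02  0.01] spin units 0.0
after spin, slide [ 0.   -0.02  0.01]
```

```bash
python3 -m jog '{"jaw":[25,25],"slide":[[0,0,0.04],[0,0,0]],"spin":[0,0]}' | grep -E "force|pos"
python3 -m jog '{"jaw":[25,25],"slide":[[0,0,0.04],[0,0,0]],"spin":[0,0]}'| grep -E "force|pos"
```

```text
ee_pos: [515.3, 320.4, 17.1]
force: [-1.1, -1.8, 4.5]
gripper_force: 30.0
ee_pos: [515.4, 320.4, 17.0]
force: [-4.2, -2.5, 11.6]
gripper_force: 30.0
```

Contact at z≈17, as expected. Release with a modest opening and rise.

```bash
python3 -m jog '{"jaw":[25,30,38,46,46],"slide":[[0,0,-0.05],[0,0,0],[0,0,0],[0,0,0],[0,0,0]],"spin":[0,0,0,0,0]}' 
python3 -m jog '{"jaw":[50,50,60,70,70],"slide":[[0,0,-0.4],[0,0,-0.8],[0,0,-1],[0,0,-1],[0,0,0]],"spin":[0,0,0,0,0]}'
python3 d.py 495 -189.5 120 5.6
```

```text
time_s: 12.8
ee_pos: [515.3, 320.4, 16.3]
ee_rot: [180.0, 0.0, -12.0]
force: [-0.1, 0.5, 1.1]
gripper_width: 45.4
gripper_force: 0.0
time_s: 13.3
ee_pos: [518.1, 322.1, 118.1]
ee_rot: [-179.6, -0.4, -12.0]
force: [-0.0, 0.2, 0.7]
gripper_width: 68.9
gripper_force: 0.0
t 13.3 at [518.1 322.1 118.1] [-179.6   -0.4  -12. ] q6 132.7 F [-0.   0.2  0.7] w 68.9 gf 0.0
slide units [ 2.78 16.84 -0.16] spin units -2.2
after spin, slide [-2.43 16.9  -0.06]
```

```bash
python3 -m jog '{"jaw":[70,70,70,70,70,70,70,70,70,70],"slide":[[0.15,1,0],[0.15,1,0],[0.15,1,0],[0.15,1,0],[0.15,1,0],[0.15,1,0],[0.15,1,0],[0.15,1,0],[0.15,1,0],[0.15,1,0]],"spin":[0,0,0,0,0,0,0,0,0,0]}' | head -2
python3 -m jog '{"jaw":[70,70,70,70,70,70,70,70,70,70],"slide":[[0.15,1,0],[0.15,1,0],[0.15,1,0],[0.15,1,0],[0.15,1,0],[0.15,1,0],[0.15,0.8,0],[0,0,0],[0,0,0],[0,0,0]],"spin":[0,0,0,0,0,0,0,-1,-1,-0.2]}' | head -2
python3 d.py 495 -189.5 11 5.6
python3 - <<'E'
from vis import *
cv2.imwrite("pics/a5.png",np.hstack([cv2.resize(env.grab_frame("side")[120:210,170:290],None,fx=3,fy=3),cv2.resize(env.grab_frame("top")[140:230,130:250],None,fx=3,fy=3)])[:,:,::-1])
E
```

```text
time_s: 14.3
ee_pos: [496.7, 16.4, 112.6]
time_s: 15.3
ee_pos: [485.3, -188.7, 112.4]
t 15.3 at [ 485.3 -188.7  112.4] [-180.     0.     5.7] q6 61.8 F [ 1.7 -0.2  0.4] w 70.3 gf 0.0
slide units [0.32 0.06 3.38] spin units 0.01
after spin, slide [0.32 0.06 3.38]
```

View pics/a5.png

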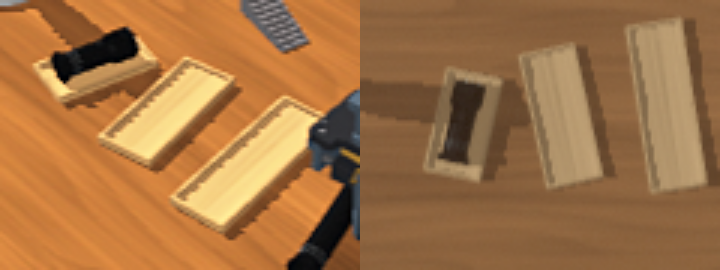

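The short torch lies in the short tray, inside the rim on all sides (top crop, rows 82–162 within the tray's 68–183). Next, the medium torch.

```bash
python3 -m jog '{"jaw":[70,70,70,70,70,70],"slide":[[0.32,0.06,0.6],[0,0,0.8],[0,0,0.8],[0,0,0.7],[0,0,0.48],[0,0,0]],"spin":[0,0,0,0,0,0]}'
python3 d.py 495 -189.5 11 5.6
python3 - <<'E'
from vis import *
cv2.imwrite("pics/a6.png",cv2.resize(env.grab_frame("side")[170:270,250:370],None,fx=4,fy=4)[:,:,::-1])
E
```

```text
time_s: 16.0
ee_pos: [493.9, -188.4, 9.3]
ee_rot: [-179.9, 0.2, 5.6]
force: [-0.4, 0.0, -0.6]
gripper_width: 69.8
gripper_force: 0.0
t 16.0 at [ 493.9 -188.4    9.3] [-179.9    0.2    5.6] q6 62.3 F [-0.4  0.  -0.6] w 69.8 gf 0.0
slide units [ 0.03  0.04 -0.06] spin units -0.01
after spin, slide [ 0.03  0.04 -0.06]
```

View pics/a6.png

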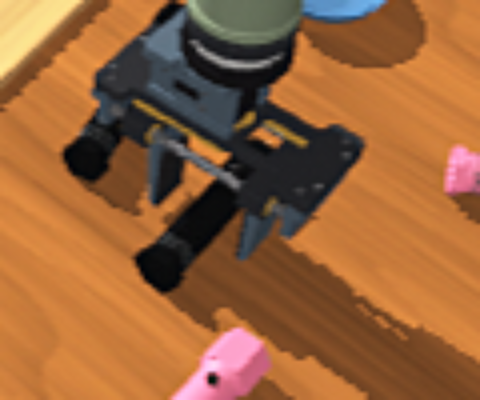

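The fingers stand on either side of the medium torch, clear of the long one. Close and lift.

```bash
python3 -m jog '{"jaw":[25,25,25,25,25,25],"slide":[[0,0,-0.06],[0,0,0],[0,0,0],[0,0,0],[0,0,0],[0,0,0]],"spin":[0,0,0,0,0,0]}' 30
python3 -m jog '{"jaw":[25,25,25,25,25,25,25],"slide":[[0,0,-0.3],[0,0,-0.6],[0,0,-0.6],[0,0,-0.6],[0,0,-0.6],[0,0,-0.6],[0,0,0]],"spin":[0,0,0,0,0,0,0]}'
python3 d.py 535 198.5 115 13
```

```text
time_s: 16.65
ee_pos: [495.4, -189.4, 13.2]
ee_rot: [180.0, -0.0, 5.6]
force: [-0.2, 0.1, 1.8]
gripper_width: 29.2
gripper_force: 29.9
time_s: 17.35
ee_pos: [496.9, -190.0, 114.5]
ee_rot: [179.9, -0.3, 5.6]
force: [1.4, 0.2, -2.8]
gripper_width: 29.3
gripper_force: 29.9
t 17.35 at [ 496.9 -190.   114.5] [179.9  -0.3   5.6] q6 62.2 F [ 1.4  0.2 -2.8] w 29.3 gf 29.9
slide units [  2.53 -12.76  -0.04] spin units -0.92
after spin, slide [  4.15 -12.33  -0.02]
```

```bash
python3 -m jog '{"jaw":[25,25,25,25,25,25,25,25,25,25],"slide":[[0,0,0],[0.35,-1,0],[0.35,-1,0],[0.35,-1,0],[0.35,-1,0],[0.35,-1,0],[0.35,-1,0],[0.35,-1,0],[0.35,-1,0],[0.35,-1,0]],"spin":[-0.92,0,0,0,0,0,0,0,0,0]}' | head -2
python3 -m jog '{"jaw":[25,25,25,25,25],"slide":[[0.35,-1,0],[0.35,-1,0],[0.3,-1,0],[0,-0.33,0],[0,0,0]],"spin":[0,0,0,0,0]}'
python3 d.py 535 198.5 18 13
```

```text
time_s: 18.35
ee_pos: [526.0, 96.2, 110.9]
time_s: 18.85
ee_pos: [532.5, 199.8, 110.9]
ee_rot: [180.0, 0.1, 13.1]
force: [0.2, -0.4, -1.6]
gripper_width: 29.3
gripper_force: 29.9
t 18.85 at [532.5 199.8 110.9] [1.80e+02 1.00e-01 1.31e+01] q6 96.3 F [ 0.2 -0.4 -1.6] w 29.3 gf 29.9
slide units [0.08 0.06 3.1 ] spin units 0.02
after spin, slide [0.07 0.06 3.1 ]
```

```bash
python3 -m jog '{"jaw":[25,25,25,25,25,25,25],"slide":[[0.08,0.06,0.8],[0,0,0.8],[0,0,0.7],[0,0,0.4],[0,0,0.15],[0,0,0.1],[0,0,0]],"spin":[0,0,0,0,0,0,0]}'
python3 d.py 535 198.5 18 13
```

```text
time_s: 19.55
ee_pos: [536.7, 197.7, 23.9]
ee_rot: [-180.0, -0.1, 13.0]
force: [0.1, 0.8, -2.0]
gripper_width: 29.3
gripper_force: 29.9
t 19.55 at [536.7 197.7  23.9] [-1.8e+02 -1.0e-01  1.3e+01] q6 96.1 F [ 0.1  0.8 -2. ] w 29.3 gf 29.9
slide units [-0.05 -0.04  0.2 ] spin units -0.0
after spin, slide [-0.05 -0.04  0.2 ]
```

```bash
python3 - <<'E'
from vis import *
cv2.imwrite("pics/a7.png",np.hstack([cv2.resize(env.grab_frame("side")[110:200,170:290],None,fx=3,fy=3),cv2.resize(env.grab_frame("top")[140:230,130:250],None,fx=3,fy=3)])[:,:,::-1])
E
```

```text
(no output)
```

View pics/a7.png

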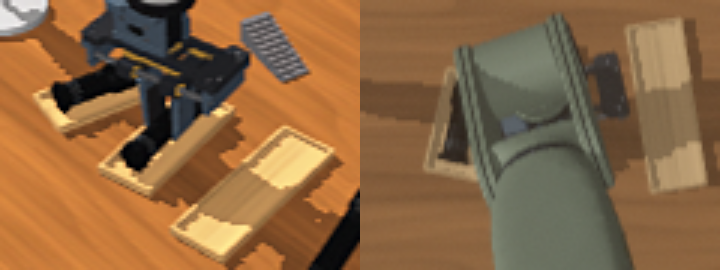

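The medium torch hangs just above its tray, with its end inside the rim. Lower in small steps until it touches.

```bash
python3 -m jog '{"jaw":[25,25,25,25],"slide":[[0,0,0.06],[0,0,0.06],[0,0,0.04],[0,0,0]],"spin":[0,0,0,0]}'| grep -E "force|pos"
python3 -m jog '{"jaw":[25,25],"slide":[[0,0,0.04],[0,0,0]],"spin":[0,0]}'| grep -E "force|pos"
```

```text
ee_pos: [536.1, 197.9, 18.5]
force: [-0.3, 0.5, -1.2]
gripper_force: 29.9
ee_pos: [536.3, 197.9, 18.2]
force: [-1.0, -1.4, 4.4]
gripper_force: 29.9
```

```bash
python3 -m jog '{"jaw":[25,30,38,46,46],"slide":[[0,0,-0.02],[0,0,0],[0,0,0],[0,0,0],[0,0,0]],"spin":[0,0,0,0,0]}' 
python3 -m jog '{"jaw":[50,50,60,70,70],"slide":[[0,0,-0.4],[0,0,-0.8],[0,0,-1],[0,0,-1],[0,0,0]],"spin":[0,0,0,0,0]}' | head -2
python3 d.py 546 -65.2 115 17.4
```

```text
time_s: 20.75
ee_pos: [536.4, 197.9, 18.0]
ee_rot: [-180.0, -0.0, 13.0]
force: [0.5, 0.8, 1.0]
gripper_width: 45.5
gripper_force: 0.0
time_s: 21.25
ee_pos: [539.3, 198.9, 119.3]
t 21.25 at [539.3 198.9 119.3] [-179.9   -0.6   13. ] q6 96.1 F [-0.2  0.1 -0.6] w 69.0 gf 0.0
slide units [-1.76  8.63  0.11] spin units -0.55
after spin, slide [-2.42  8.47  0.14]
```

```bash
python3 -m jog '{"jaw":[70,70,70,70,70,70,70,70,70,70],"slide":[[-0.25,1,0],[-0.25,1,0],[-0.25,1,0],[-0.25,1,0],[-0.25,1,0],[-0.25,1,0],[-0.25,1,0],[-0.25,1,0],[-0.25,0.47,0],[0,0,0]],"spin":[-0.55,0,0,0,0,0,0,0,0,0]}' | head -2
python3 d.py 546 -65.2 11 17.4
python3 - <<'E'
from vis import *
for n in("top","side"):
    cv2.imwrite(f"pics/raw_{n}.png",env.grab_frame(n)[:,:,::-1])
for n,box in(("top",(255,145,285,210)),("side",(255,160,320,220))):
    print(n,[[np.round(x,1) for x in r] for r in measure(n,"dark",17,roi=box)])
E
```

```text
time_s: 22.25
ee_pos: [544.7, -66.2, 113.8]
t 22.25 at [544.7 -66.2 113.8] [-1.80e+02  1.00e-01  1.72e+01] q6 64.6 F [ 0.3 -0.1 -0.8] w 69.9 gf 0.0
slide units [ 0.05 -0.02  3.43] spin units -0.02
after spin, slide [ 0.05 -0.02  3.43]
top [[array([536.8, -78.8]), array([536.2, -77.2], dtype=float32), np.float32(82.5), np.float32(99.0), np.float32(68.2)]]
side [[array([548.3, -64.9]), array([548.4, -65.1], dtype=float32), np.float32(17.5), np.float32(205.8), np.float32(33.7)]]
```

In the side view the long torch is unmoved; the arm hides it from the top. Descend, close, lift.

```bash
python3 -m jog '{"jaw":[70,70,70,70,70,70],"slide":[[0.05,0,0.6],[0,0,0.8],[0,0,0.8],[0,0,0.7],[0,0,0.48],[0,0,0]],"spin":[0,0,0,0,0,0]}'
python3 -m jog '{"jaw":[25,25,25,25,25,25],"slide":[[0,0,0],[0,0,0],[0,0,0],[0,0,0],[0,0,0],[0,0,0]],"spin":[0,0,0,0,0,0]}' 30
python3 -m jog '{"jaw":[25,25,25,25,25,25,25],"slide":[[0,0,-0.3],[0,0,-0.6],[0,0,-0.6],[0,0,-0.6],[0,0,-0.6],[0,0,-0.6],[0,0,0]],"spin":[0,0,0,0,0,0,0]}'
python3 d.py 548 66.5 115 9
```

```text
time_s: 23.05
ee_pos: [545.3, -62.9, 10.7]
ee_rot: [-179.9, 0.2, 17.5]
force: [-1.2, 0.2, 0.2]
gripper_width: 70.1
gripper_force: 0.0
time_s: 23.65
ee_pos: [547.0, -64.4, 13.0]
ee_rot: [180.0, -0.0, 17.4]
force: [-0.4, 0.5, 2.3]
gripper_width: 29.2
gripper_force: 30.0
time_s: 24.35
ee_pos: [548.5, -64.7, 114.2]
ee_rot: [179.9, -0.3, 17.4]
force: [0.5, -0.4, -2.3]
gripper_width: 29.3
gripper_force: 30.0
t 24.35 at [548.5 -64.7 114.2] [179.9  -0.3  17.4] q6 64.7 F [ 0.5 -0.4 -2.3] w 29.3 gf 30.0
slide units [ 1.29 -4.18 -0.03] spin units 1.05
after spin, slide [ 0.67 -4.32 -0.03]
```

```bash
python3 -m jog '{"jaw":[25,25,25,25,25,25,25,25],"slide":[[0,0,0],[0,0,0],[0.2,-1,0],[0.2,-1,0],[0.15,-1,0],[0.12,-1,0],[0,-0.32,0],[0,0,0]],"spin":[1,0.05,0,0,0,0,0,0]}' | head -2
python3 d.py 548.5 66.5 18 9
```

```text
time_s: 25.15
ee_pos: [545.8, 67.6, 110.9]
t 25.15 at [545.8  67.6 110.9] [1.8e+02 1.0e-01 9.2e+00] q6 86.7 F [ 0.4 -1.6 -1.9] w 29.4 gf 30.0
slide units [0.09 0.05 3.1 ] spin units 0.03
after spin, slide [0.08 0.05 3.1 ]
```

```bash
python3 -m jog '{"jaw":[25,25,25,25,25,25,25],"slide":[[0.08,0.03,0.8],[0,0,0.8],[0,0,0.7],[0,0,0.4],[0,0,0.15],[0,0,0.1],[0,0,0]],"spin":[0,0,0,0,0,0,0]}'
python3 d.py 548.5 66.5 18 9
python3 - <<'E'
from vis import *
cv2.imwrite("pics/a8.png",np.hstack([cv2.resize(env.grab_frame("side")[110:210,180:300],None,fx=3,fy=3),cv2.resize(env.grab_frame("top")[130:230,150:270],None,fx=3,fy=3)])[:,:,::-1])
E
```

```text
time_s: 25.85
ee_pos: [549.5, 66.0, 23.5]
ee_rot: [180.0, -0.1, 9.0]
force: [0.3, -0.1, -1.6]
gripper_width: 29.4
gripper_force: 30.0
t 25.85 at [549.5  66.   23.5] [ 1.8e+02 -1.0e-01  9.0e+00] q6 86.7 F [ 0.3 -0.1 -1.6] w 29.4 gf 30.0
slide units [-0.03 -0.02  0.18] spin units -0.0
after spin, slide [-0.03 -0.02  0.18]
```

View pics/a8.png

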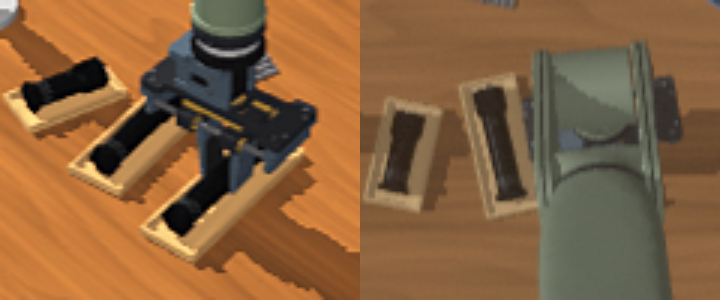

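The short and medium torches lie inside their trays, and the long one is lined up over its own. Touch down.

```bash
python3 -m jog '{"jaw":[25,25,25,25],"slide":[[0,0,0.06],[0,0,0.06],[0,0,0.03],[0,0,0]],"spin":[0,0,0,0]}'| grep -E "force|pos"
python3 -m jog '{"jaw":[25,25],"slide":[[0,0,0.04],[0,0,0]],"spin":[0,0]}'| grep -E "force|pos"
```

```text
ee_pos: [548.9, 66.3, 18.5]
force: [-0.9, -0.5, -2.3]
gripper_force: 30.0
ee_pos: [549.1, 66.3, 18.0]
force: [-1.6, 0.8, 2.4]
gripper_force: 30.0
```

```bash
python3 -m jog '{"jaw":[25,30,38,46,46],"slide":[[0,0,0],[0,0,0],[0,0,0],[0,0,0],[0,0,0]],"spin":[0,0,0,0,0]}' 
python3 -m jog '{"jaw":[50,50,60,70,70,70],"slide":[[0,0,-0.4],[0,0,-0.8],[0,0,-1],[0,0,-1],[0,0,-1],[0,0,-1]],"spin":[0,0,0,0,0,0]}' | head -2
python3 -m jog '{"jaw":[70,70,70,70,70,70,70,70],"slide":[[0,1,0],[0,1,0],[0,1,0],[0,1,0],[0,1,0],[0,1,0],[0,0.5,0],[0,0,0]],"spin":[0,0,0,0,0,0,0,0]}'
python3 - <<'E'
from vis import *
t=env.grab_frame("top");s=env.grab_frame("side")
for n,i,box,z in(("top",t,(150,150,248,205),22),("side",s,(180,125,290,205),22)):
    for r in measure(n,"dark",z,i,box): print(n,*[np.round(x,1) for x in r])
cv2.imwrite("pics/a9.png",np.hstack([cv2.resize(s[80:230,160:360],None,fx=2,fy=2),cv2.resize(t[100:250,140:340],None,fx=2,fy=2)])[:,:,::-1])
E
```

```text
time_s: 27.05
ee_pos: [549.1, 66.2, 17.2]
ee_rot: [-180.0, -0.0, 9.0]
force: [0.3, -0.0, -0.6]
gripper_width: 45.9
gripper_force: 0.0
time_s: 27.65
ee_pos: [548.9, 66.2, 175.7]
time_s: 28.45
ee_pos: [579.6, -127.8, 173.8]
ee_rot: [180.0, -0.0, 8.8]
force: [-0.4, -0.3, -0.2]
gripper_width: 69.9
gripper_force: 0.0
top [528.1 318.9] [526.  320.4] -12.9 96.6 36.3
top [540.7 199. ] [536.4 197.9] 14.5 140.2 35.2
top [554.   67.2] [549.3  67.9] 8.0 177.7 34.8
side [527.9 319.1] [526.8 319.7] -13.7 106.4 49.4
side [538.1 198.6] [537.1 198.9] 12.7 162.4 35.4
side [551.6  66.9] [549.9  67.2] 8.9 200.6 35.0
```

View pics/a9.png

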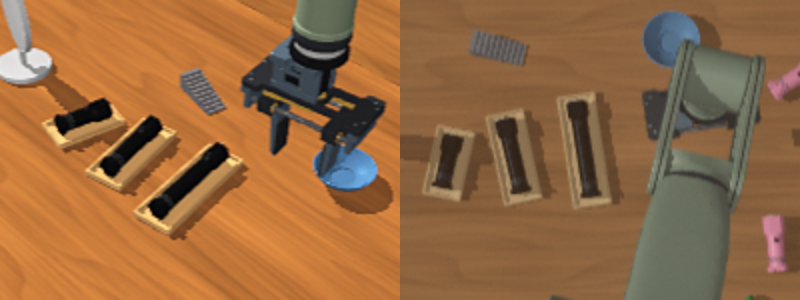

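All three torches lie in their own trays, within about 3 mm of centre and 2° of the tray axes. The dish and doorstop are unmoved and the gripper is free at z≈174.

```bash
python3 -c "
from workcell import env
print(env.job_done())"
```

```text
the job is handed in; nothing more can be done
None
```

The short, medium and long black torches each lie flat in their own tray, set down gently, and the job was handed in at about 28.6 s with the gripper clear of everything.

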